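# Seat a handheld radio in its programming dock

## Task

Pick up the handheld radio with the orange band and load it, face up, into the blue programming dock: tip its foot end in under the yellow hood, push it gently back against the spring plate (feel for it: the cradle is clamped anywhere along its slide; do not drive the plate onto its stop), and lower the antenna end behind the low front wall until the radio lies fully home, flat and square on the pocket floor. Let go of it there, and leave the other radio and the other loose things where they are.

Things in the scene. Friction and masses are not known exactly. Their poses are not given: they have to be found in the camera images.
- radio: Radio to load: black box 120 (x) x 54 (y) x 34 (z) mm, about 0.3 kg, orange band near the antenna end, lying face up. Origin: centre of the box's underside. +x to the antenna end, +z out of its face (screen, keys). A stub antenna (13 mm thick, 70 long, axis at y 14, z 22) and a 13 mm long knob (y -14) stick out at +x; the plain -x end is the foot. Grasp it across its long sides (54 mm).
- antenna_tip (a point): Free end of the orange-banded radio's antenna, at (130, 14, 22) mm in the radio's frame.
- dock: Programming dock, fixed: blue base plate 220 x 116 x 14 mm, its top is the pocket floor, carrying a black cradle with a yellow hood. Origin: on the desk under the slide's middle (base from x -124 to 96 mm); +x from the hood to the low front wall, z up. The cradle is clamped anywhere within 22 mm to either side of the middle along x, not across; its setting is not given and must be felt (or seen).
- slide_mid (a point): Pocket floor in the slide's middle (14 mm above the dock's origin, same axes): with the cradle set at c (-22 to 22 mm) the loaded radio's origin lies at x = c, y = 0, z = 0 here, its +x along the dock's. Cradle, x from its own middle (add c), heights above the floor: front wall inner face x 60, 8 thick, 10 high; yellow hood from x -92 to its edge at -54, underside 39 high, 6 thick.
- plate (a joint): Travel (m) of the copper spring plate under the hood, 52 mm wide, 3 to 33 mm above the floor: 0 = free, face at cradle x -58 mm; 0.012 = on its stop, -70 (keep below 0.0105). Resists with 2.7 N at 0, 4.5 N at 0.002 (radio home), 10 N at 0.008. It must go back 5 to 8 mm before the antenna end can pass down behind the front wall (hood edge to wall: 114 mm), and then holds the radio to that wall.
- pocket_side (a point): Inner face of the pocket's side wall on the +y side: y 28.5 mm (pocket 57 wide), at the pocket floor in the slide's middle. Walls from the cradle's middle: x -92 to -46 under the hood, 39 high; low rails x -46 to -32 and x 34 to 60, 14 high, the latter with flared tops to 20 high. From x -32 to 34 the sides are open: fingers fit down to the base plate there.
- radio_blue: A second radio of the same build and size, but with a blue band: leave alone. Origin and axes as the other radio's.
- mug: White mug, 80 mm across, 95 mm high, standing on the desk; leave alone. Origin: centre of its underside.
- battery: Grey spare battery pack 90 x 52 x 20 mm; leave alone. Origin: centre of its underside.
- screwdriver: Screwdriver lying on the desk; leave alone. Origin: centre of its underside.
- marker: White and blue marker, 125 x 14 mm, lying on the desk; leave alone. Origin: centre of its underside.
Not all that is in view belongs to the job. What is shaped like the radio but red is not meant.

How it is judged:
By the outcome, as a careful person would: the job done as asked, in the order asked, and still so for the second after the job is handed in, with the robot touching nothing.
It also fails if it takes over 46 s, if anything falls off the work surface, if the arm or the gripper's body presses on something with over 40 N, if the wrist force passes 120 N, or if a joint passes its speed limit or range.

## Robot

A 7-joint arm with a two-finger parallel gripper is mounted at the origin on the work surface. World frame = base frame: x ahead of the robot, y to its left, z up, the work surface at z = 0. Lengths are in m, angles in rad, forces in N, time in s.
With the tool pointing down it reaches from about 0.425 to 0.825 m from the base axis. Payload 3.6 kg.
Tool frame: the origin (TCP) lies midway between the tips of the shut fingers; the grasp point (between the pads) lies 19 mm behind it; z points along the fingers, y is the direction in which the jaws open and shut (so a half turn about z gives the same grasp; the last joint's range is limited). The gripper opens to 93 mm and grips with 3 to 60 N. Pads are 15 mm wide; open, the fingers measure 128 mm over their backs; the gripper's body (75 mm by 188 mm) begins 65 mm behind the grasp point.
Start: joints at [-1.202, 0.615, -0.013, 1.423, 0.008, 1.103, -0.04], TCP at [0.25, 0.6, 0.219] pointing down, gripper open.
Joint ranges: [-3.12, 3.12], [-0.3, 2.06], [-1.34, 1.32], [0.26, 2.42], [-1.36, 4.5], [0.01, 1.98], [-2.84, 2.84]. Speed limits (rad/s): [2.79, 2.79, 3.14, 3.14, 3.14, 3.14, 3.14].

## Interface

Orientations are given as a rotation vector (axis times angle).
In Python, from workcell import robot, snapshot gives the robot as it stands.
- The arm moves only by the tool step_arm, never from a script. Its arguments are lists of equal length, an entry for each row: "slide": the shift along the tool's x, y, z in m, a list of three; "angular": the turn, a rotation vector about the tool's x, y, z in degrees, a list of three; "grip": the opening, from 0 (shut) to 1 (fully open). A call has 1 to 8 rows; each row is the pose to reach, as a shift and turn from the pose commanded when the call began, along the tool's axes at that moment; what a row does not reach only later rows make up. A row lasts 1/8 s, in which the tool goes at most 62.5 mm and 10.7 degrees, less where a joint would pass 70% of its speed; a pose out of reach is approached as far as the arm can. A call with a gripper value outside its range is refused whole. The fingers move at their own pace and stop on an object; "newtons" is the grip in N (left out, the last holds). Time passes only in rows, so rows that repeat a pose let the fingers close. It gives the time, the measured TCP pose, the force and the opening at its end, in the units of the state.
- robot.state(): the state, without advancing time (a new reading comes with each control period).
- snapshot(name): name is "scene" or "top" or "wrist"; returns a dict with "pixels" (480x640x3 uint8, red, green, blue), "intrinsics" (3x3 intrinsics, pixels), "rvec" (rotation vector, rad) and "tvec" (3), from world to camera coordinates, as OpenCV has them. Camera axes: x right, y down, z forward; pixel columns grow to the right and rows downward; lengths in m; the calibration is good to about 2 mm. A picture is of the moment at which its call begins. There is no depth.
- robot.hand_in(): hands the job in, once; it reports no verdict.
The state is a dict: "time_s": time; "joint_pos": joint angles; "dq": joint speeds; "effort": joint torques, N m; "eef_pos": TCP position; "orientation": TCP orientation; "ft_force": force on the tool from outside, world axes, zero at the start; "ft_torque": the same for the moment, N m; "grip_width": finger opening in m.
Only numpy, scipy, OpenCV 4.12 (cv2) and the standard library are available. Lean on these libraries where they do the work, as an engineer would, in place of code of your own. Each camera call takes 0.05 s, during which the arm holds its last target. There are 200 camera calls.

## Working session

There is one attempt and no reset: what is moved stays moved. The work goes in short steps, Python scripts to look and compute and a tool call to move; the robot and the scene stay as the last step left them, time stands still between calls to the robot, and variables do not carry over. Pictures are saved under pics/ and viewed, about 8 in all and at most 12, crops included, and the job is handed in when it is done.

Besides the shell and the picture viewer there is one more tool, called after "Request:" by a JSON object that holds its "fn" and its "kwargs". step_arm: Moves the arm, as the interface text tells. Its arguments: {"type":"object","properties":{"slide":{"type":"array","items":{"type":"array","items":{"type":"number"}}},"angular":{"type":"array","items":{"type":"array","items":{"type":"number"}}},"grip":{"type":"array","items":{"type":"number"}},"newtons":{"type":"number"}},"required":["slide","angular","grip"]}

```bash
ls; mkdir -p pics; python3 - <<'E'
from workcell import robot, snapshot
import cv2,numpy as np
s=robot.state();print({k:np.round(v,3).tolist() for k,v in s.items()})
for n in("scene","top"):
    d=snapshot(n);cv2.imwrite(f"pics/{n}0.png",d["pixels"][:,:,::-1])
    R=cv2.Rodrigues(np.array(d["rvec"],float))[0];print(n,(-R.T@np.array(d["tvec"]).ravel()).round(3),R[2].round(2),np.array(d["intrinsics"])[0,0])
E
```

```text
pics
{'time_s': 0.0, 'joint_pos': [-1.202, 0.616, -0.013, 1.425, 0.008, 1.103, -0.04], 'dq': [-0.001, 0.0, -0.002, -0.001, -0.001, 0.001, 0.001], 'effort': [-0.0, -45.894, 0.209, -16.575, -0.061, 0.021, 0.0], 'eef_pos': [0.25, 0.599, 0.218], 'orientation': [-0.616, -3.08, 0.004], 'ft_force': [-0.297, -0.937, -0.544], 'ft_torque': [-0.007, 0.014, 0.012], 'grip_width': 0.093}
scene [ 1.118 -0.505  1.242] [-0.41  0.35 -0.84] 534.6469827915157
top [0.39  0.007 1.679] [ 0.09 -0.01 -1.  ] 547.5484170809269
```

View pics/scene0.png

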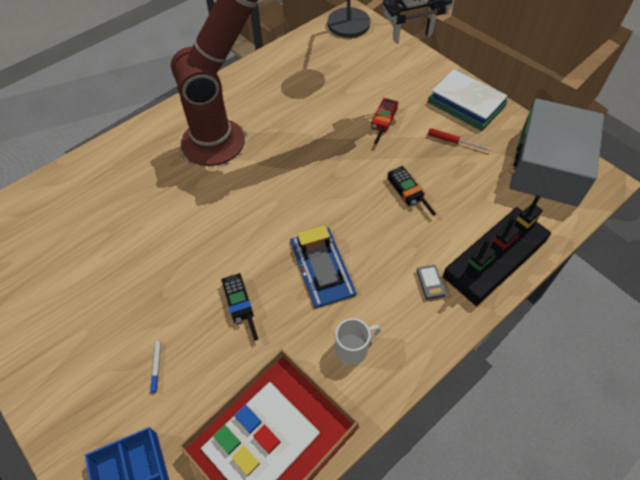

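View pics/top0.png

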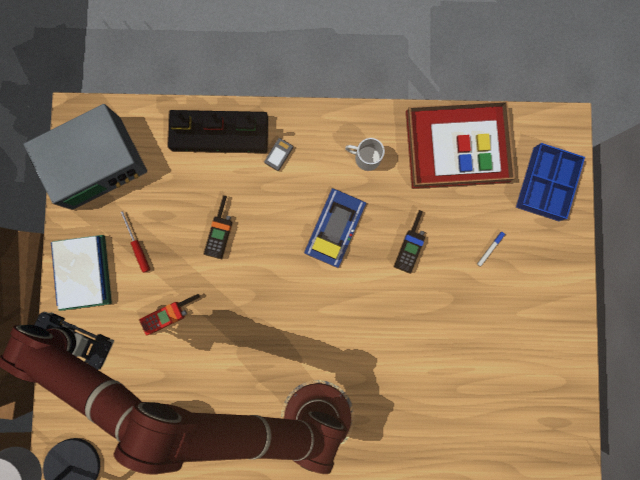

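Scene view: the orange-banded radio is at about (407,187), its antenna pointing to (432,212). The dock is at (322,265), with its hood at (313,236). Top view: radio at (218,238), antenna tip (224,197), dock (336,228), hood (326,247). I'll measure these coarsely first.

```bash
cat > h.py <<'E'
import cv2,numpy as np
from scipy.spatial.transform import Rotation as Ro
from workcell import robot,snapshot
def cast(d,uv,z):
    "pixels (n,2) -> world points on plane z"
    uv=np.atleast_2d(np.array(uv,float)); K=np.array(d["intrinsics"]);R=cv2.Rodrigues(np.array(d["rvec"],float))[0];t=np.array(d["tvec"],float).ravel()
    r=np.c_[uv,np.ones(len(uv))]@np.linalg.inv(K).T@R; c=-R.T@t
    return c+r*((z-c[2])/r[:,2])[:,None]
def proj(d,P): return cv2.projectPoints(np.atleast_2d(np.array(P,float)),np.array(d["rvec"],float),np.array(d["tvec"],float),np.array(d["intrinsics"]),None)[0][:,0]
def mask(d,lo,hi,box=None):
    h=cv2.cvtColor(d["pixels"],cv2.COLOR_RGB2HSV);m=cv2.inRange(h,np.array(lo),np.array(hi))
    if box: 
        k=np.zeros_like(m);x0,y0,x1,y1=box;k[y0:y1,x0:x1]=255;m&=k
    return m
def pts(m): 
    n,l,s,c=cv2.connectedComponentsWithStats(m);i=1+np.argmax(s[1:,4]);v,u=np.nonzero(l==i);return np.c_[u,v]
def rect(P): 
    (c,(w,h),a)=cv2.minAreaRect(P[:,:2].astype(np.float32));B=cv2.boxPoints((c,(w,h),a));e=[B[1]-B[0],B[2]-B[1]];L=max(e,key=np.linalg.norm)
    return np.round(c,4),np.round(sorted((w,h)),4),np.degrees(np.arctan2(L[1],L[0])).round(2)
def st():
    s=robot.state();print({k:np.round(s[k],4).tolist() for k in("time_s","eef_pos","orientation","ft_force","ft_torque","grip_width","joint_pos")});return s
def goto(s,p,Rt):
    "slide & turn for target TCP pose, from the present"
    R=Ro.from_rotvec(s["orientation"]);return (R.inv().apply(np.array(p)-s["eef_pos"])*1000).round(1),np.degrees((R.inv()*Rt).as_rotvec()).round(2)
E
python3 - <<'E'
from h import *
d=snapshot("top");box=(190,190,250,265)
o=pts(mask(d,(5,150,120),(16,255,255),box));print("band",len(o),cast(d,[o.mean(0)],.034).round(4))
b=pts(mask(d,(0,0,0),(179,255,75),box));print("dark",len(b),rect(cast(d,b,.03)))
b=pts(mask(d,(100,120,50),(125,255,255),(295,180,375,275)));print("blue",len(b),rect(cast(d,b,.014)))
y=pts(mask(d,(22,120,100),(35,255,255),(295,180,375,275)));print("yel",len(y),rect(cast(d,y,.059)))
E
```

```text
band 106 [[0.5675 0.3019 0.034 ]]
dark 370 (array([0.5167, 0.3111]), array([0.0568, 0.0863]), np.float32(-14.01))
blue 283 (array([ 0.6545, -0.0783]), array([0.0339, 0.0812]), np.float32(67.53))
yel 345 (array([ 0.5051, -0.0187]), array([0.039 , 0.0772]), np.float32(67.63))
```

```bash
cat >> h.py <<'E'
def down(yaw,tilt=0):
    "tool pointing down, tool x = -(object x at yaw deg); tilt>0 lifts the object's +x end"
    return Ro.from_euler("z",yaw,degrees=True)*Ro.from_euler("y",-tilt,degrees=True)*Ro.from_matrix(np.diag([-1.,1,-1]))
E
python3 -c "
from h import *
s=st();print(goto(s,[.50,.31,.25],down(-14)))"
```

```text
{'time_s': 0.15, 'eef_pos': [0.2498, 0.5994, 0.2178], 'orientation': [-0.616, -3.0803, 0.003], 'ft_force': [0.0096, -0.2162, -0.31], 'ft_torque': [-0.0057, -0.0506, 0.0136], 'grip_width': 0.093, 'joint_pos': [-1.2025, 0.6157, -0.0126, 1.4245, 0.0081, 1.1035, -0.0404]}
(array([-342.3, -171. ,  -31.9]), array([-0.11, -0.01, -8.62]))
```

Request:
{"fn": "step_arm", "kwargs": {"slide": [[-50, -25, -5], [-100, -50, -10], [-150, -75, -15], [-200, -100, -20], [-250, -125, -25], [-300, -150, -30], [-342, -171, -32], [-342, -171, -32]], "angular": [[0, 0, -1], [0, 0, -2], [0, 0, -4], [0, 0, -5], [0, 0, -6], [0, 0, -8], [0, 0, -8.6], [0, 0, -8.6]], "grip": [1, 1, 1, 1, 1, 1, 1, 1]}}

```text
time_s: 1.15
eef_pos: [0.5765, 0.2214, 0.2624]
orientation: [-0.383, -3.118, -0.0]
ft_force: [1.4, 0.3, 0.3]
grip_width: 0.0931
```

I gave millimetres there, but slides are in metres. The per-row cap kept it harmless and nothing was touched. I'll use metres from now on.

```bash
python3 -c "
from h import *
s=st();print(goto(s,[.50,.31,.25],down(-14)))"
```

```text
{'time_s': 1.15, 'eef_pos': [0.5765, 0.2214, 0.2624], 'orientation': [-0.3829, -3.1177, -0.0001], 'ft_force': [1.3504, 0.3297, 0.3067], 'ft_torque': [0.0794, -0.0482, -0.0334], 'grip_width': 0.0931, 'joint_pos': [-0.3967, 0.5269, -0.0088, 1.4589, 0.0045, 1.1561, 0.9203]}
(array([95.6, 67.5, 12.5]), array([ 0.  , -0.03, -0.  ]))
```

Request:
{"fn": "step_arm", "kwargs": {"slide": [[0.048, 0.034, 0.006], [0.096, 0.067, 0.012], [0.096, 0.067, 0.012]], "angular": [[0, 0, 0], [0, 0, 0], [0, 0, 0]], "grip": [1, 1, 1]}}

```text
time_s: 1.52
eef_pos: [0.4936, 0.3169, 0.2497]
orientation: [-0.366, -3.115, -0.004]
ft_force: [1.0, -0.2, 0.8]
grip_width: 0.093
```

```bash
python3 - <<'E'
from h import *
s=st();d=snapshot("wrist");cv2.imwrite("pics/w1.png",d["pixels"][:,:,::-1])
R=cv2.Rodrigues(np.array(d["rvec"],float))[0];print((-R.T@np.array(d["tvec"]).ravel()).round(3),R.round(2),d["intrinsics"])
E
```

```text
{'time_s': 1.525, 'eef_pos': [0.4936, 0.3169, 0.2497], 'orientation': [-0.366, -3.115, -0.0036], 'ft_force': [1.0207, -0.2059, 0.7775], 'ft_torque': [-0.0205, -0.0211, 0.0238], 'grip_width': 0.093, 'joint_pos': [-0.5861, 0.4875, -0.0302, 1.5677, 0.0102, 1.0889, 0.7194]}
[0.415 0.334 0.416] [[ 0.23  0.97  0.  ]
 [ 0.93 -0.22  0.28]
 [ 0.28 -0.06 -0.96]] [[402.33407739   0.         312.81288217]
 [  0.         402.33407739 241.36523289]
 [  0.           0.           1.        ]]
```

View pics/w1.png

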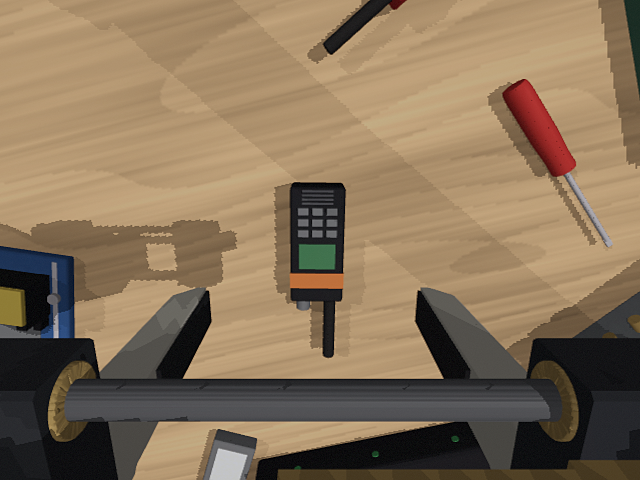

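Wrist view: the radio lies face up, foot edge at row 183 (columns 290–345), orange band at rows 274–288, antenna tip at (328,357). The antenna is on the +y side, as expected.

```bash
python3 - <<'E'
from h import *
d=snapshot("wrist")
o=pts(mask(d,(5,120,120),(16,255,255),(280,260,355,300)));B=cast(d,o,.034);print("band",len(o),rect(B))
g=pts(mask(d,(50,60,40),(85,255,255),(280,230,355,280)));print("screen",rect(cast(d,g,.034)))
m=mask(d,(0,0,0),(179,255,60),(280,170,355,310))
v,u=np.nonzero(m);
L=[];Rr=[]
for r in range(195,270,3):
    c=u[v==r];L.append((c.min(),r));Rr.append((c.max()+1,r))
for z,E in((.034,L),(.034,Rr)):
    P=cast(d,E,z);k=np.polyfit(P[:,0],P[:,1],1);print("edge yaw",np.degrees(np.arctan(k[0])).round(2),k.round(4),np.abs(np.polyval(k,P[:,0])-P[:,1]).max().round(4))
for c in(300,317,335): 
    r=v[u==c];print(c,r.min(),r.max(),cast(d,[(c,r.min()),(c,r.max()+1)],.034).round(4).tolist())
cv2.imwrite("pics/c1.png",cv2.resize(d["pixels"][170:370,270:370,::-1],None,fx=3,fy=3,interpolation=0))
E
```

```text
band 781 (array([0.5663, 0.3024]), array([0.0163, 0.0552]), np.float32(76.29))
screen (array([0.5414, 0.309 ]), array([0.0266, 0.0366]), np.float32(77.32))
edge yaw -13.41 [-0.2384  0.4116] 0.0006
edge yaw -13.98 [-0.249   0.4713] 0.0005
300 178 297 [[0.4649, 0.3081, 0.034], [0.5847, 0.2777, 0.034]]
317 178 296 [[0.4687, 0.3237, 0.034], [0.5878, 0.2951, 0.034]]
335 178 309 [[0.4728, 0.3402, 0.034], [0.6066, 0.3098, 0.034]]
```

View pics/c1.png

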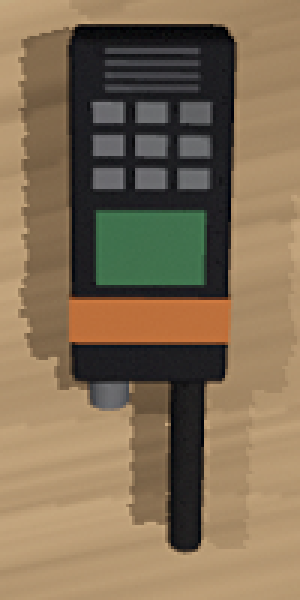

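```bash
python3 -c "
from h import *
s=st();print(goto(s,[.529,.3123,.004],down(-13.7)))"
```

```text
{'time_s': 1.625, 'eef_pos': [0.4981, 0.3116, 0.2502], 'orientation': [-0.3804, -3.1182, 0.0014], 'ft_force': [1.0632, 0.1889, 0.1997], 'ft_torque': [0.0313, -0.034, -0.0273], 'grip_width': 0.093, 'joint_pos': [-0.5819, 0.4877, -0.0229, 1.5658, 0.0127, 1.089, 0.72]}
(array([-29.8,   8.4, 246.2]), array([-0.05, -0.01, -0.21]))
```

Request:
{"fn": "step_arm", "kwargs": {"slide": [[-0.01, 0.003, 0.05], [-0.02, 0.006, 0.1], [-0.03, 0.008, 0.15], [-0.03, 0.008, 0.185], [-0.03, 0.008, 0.185], [-0.03, 0.008, 0.185]], "angular": [[0, 0, -0.2], [0, 0, -0.2], [0, 0, -0.2], [0, 0, -0.2], [0, 0, -0.2], [0, 0, -0.2]], "grip": [1, 1, 1, 1, 1, 1]}}

```text
time_s: 2.38
eef_pos: [0.5313, 0.3116, 0.0669]
orientation: [0.38, 3.116, 0.002]
ft_force: [1.2, 0.5, -0.7]
grip_width: 0.0928
```

```bash
python3 -c "
from h import *
s=st();print(goto(s,[.529,.3123,.004],down(-13.7)))
d=snapshot('wrist');cv2.imwrite('pics/w2.png',d['pixels'][:,:,::-1])
o=pts(mask(d,(5,120,120),(16,255,255)));B=cast(d,o,.034);print('band',len(o),rect(B))"
```

```text
{'time_s': 2.375, 'eef_pos': [0.5313, 0.3116, 0.0669], 'orientation': [0.3796, 3.1162, 0.0017], 'ft_force': [1.2031, 0.5449, -0.6829], 'ft_torque': [0.0108, 0.0104, -0.0155], 'grip_width': 0.0928, 'joint_pos': [-0.5536, 0.7333, -0.0209, 1.6843, 0.0222, 0.7217, 0.7425]}
(array([ 2.5,  0.1, 62.9]), array([ 0.08,  0.13, -0.19]))
band 2480 (array([0.5665, 0.3026]), array([0.0163, 0.0548]), np.float32(76.39))
```

Request:
{"fn": "step_arm", "kwargs": {"slide": [[0.002, 0, 0.03], [0.002, 0, 0.062], [0.002, 0, 0.062], [0.002, 0, 0.062], [0.002, 0, 0.062], [0.002, 0, 0.062], [0.002, 0, 0.062]], "angular": [[0, 0, 0], [0, 0, 0], [0, 0, 0], [0, 0, 0], [0, 0, 0], [0, 0, 0], [0, 0, 0]], "grip": [1, 1, 1, 0.5, 0.5, 0.5, 0.5], "newtons": 35}}

```text
time_s: 3.3
eef_pos: [0.528, 0.3124, 0.0041]
orientation: [0.378, 3.118, 0.001]
ft_force: [-0.5, -0.0, 0.5]
grip_width: 0.0572
```

Request:
{"fn": "step_arm", "kwargs": {"slide": [[0, 0, 0], [0, 0, 0], [0, 0, 0], [0, 0, 0]], "angular": [[0, 0, 0], [0, 0, 0], [0, 0, 0], [0, 0, 0]], "grip": [0.3, 0.3, 0.3, 0.3], "newtons": 35}}

```text
time_s: 3.8
eef_pos: [0.528, 0.3126, 0.0039]
orientation: [0.378, 3.118, 0.001]
ft_force: [-1.3, 0.3, 4.5]
grip_width: 0.0541
```

Request:
{"fn": "step_arm", "kwargs": {"slide": [[0, 0, -0.02], [0, 0, -0.07], [0, 0, -0.12], [0, 0, -0.15], [0, 0, -0.15]], "angular": [[0, 0, 0], [0, 0, 0], [0, 0, 0], [0, 0, 0], [0, 0, 0]], "grip": [0.3, 0.3, 0.3, 0.3, 0.3]}}

```text
time_s: 4.42
eef_pos: [0.5284, 0.3124, 0.1545]
orientation: [0.378, 3.116, 0.002]
ft_force: [0.4, -0.4, -4.6]
grip_width: 0.0536
```

```bash
python3 -c "
from h import *
s=st()
print(goto(s,[.47,.0,.26],down(-22.4)))
d=snapshot('wrist');cv2.imwrite('pics/w3.png',d['pixels'][:,:,::-1])"
```

```text
{'time_s': 4.425, 'eef_pos': [0.5284, 0.3124, 0.1545], 'orientation': [0.378, 3.1165, 0.0023], 'ft_force': [0.4108, -0.3766, -4.5831], 'ft_torque': [0.0412, 0.005, -0.0294], 'grip_width': 0.0536, 'joint_pos': [-0.5559, 0.6208, -0.0226, 1.6161, 0.0172, 0.9022, 0.7444]}
(array([ -18.2, -317.1, -106. ]), array([0.11, 0.11, 8.57]))
```

View pics/w3.png

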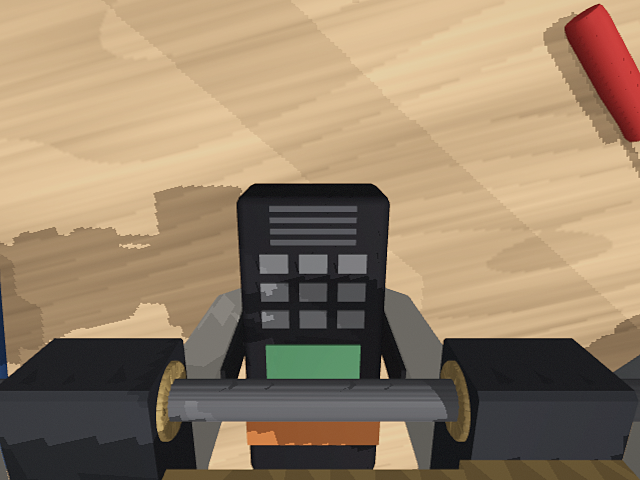

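Radio in hand, centred between the fingers: foot edge at rows 185–203 (columns 240–388), band at rows 420–445. Next I'll measure where the foot lies in the tool frame, then move so the dock sits behind the TCP, clear of the radio in the wrist view.

```bash
python3 -c "
from h import *
s=st();d=snapshot('wrist');z=s['eef_pos'][2]
R=Ro.from_rotvec(s['orientation'])
g=cv2.cvtColor(d['pixels'],cv2.COLOR_RGB2GRAY)
print(g[178:212,314].tolist(),g[178:212,285].tolist())
for r in(183,185,203):
  for zz in(-.004,.030): print(r,zz,(R.inv().apply(cast(d,[(314,r)],z+zz)-s['eef_pos'])*1000).round(1))
o=pts(mask(d,(5,120,120),(16,255,255),(200,380,440,470)));print(rect(cast(d,o,z+.03)))
print(goto(s,[.651,-.079,.30],down(-22.4)))
"
```

```text
{'time_s': 4.475, 'eef_pos': [0.527, 0.3116, 0.1524], 'orientation': [-0.378, -3.1174, 0.0021], 'ft_force': [0.1007, -1.1611, -4.3158], 'ft_torque': [-0.0047, 0.0586, 0.0348], 'grip_width': 0.0539, 'joint_pos': [-0.5559, 0.623, -0.0227, 1.6186, 0.0172, 0.9021, 0.7444]}
[168, 168, 168, 173, 182, 101, 2, 14, 19, 17, 15, 20, 16, 19, 17, 18, 20, 18, 25, 28, 32, 33, 32, 33, 33, 35, 35, 45, 87, 93, 89, 92, 94, 93] [187, 184, 180, 181, 183, 100, 1, 15, 17, 19, 19, 20, 19, 21, 18, 22, 20, 18, 26, 25, 29, 33, 30, 33, 34, 35, 35, 44, 87, 93, 91, 90, 92, 93]
183 -0.004 [[55.7 -0.2  4.1]]
183 0.03 [[ 60.8  -0.3 -29.9]]
185 -0.004 [[54.9 -0.2  4.1]]
185 0.03 [[ 60.1  -0.3 -29.9]]
203 -0.004 [[47.1 -0.2  4.1]]
203 0.03 [[ 53.9  -0.3 -29.9]]
(array([0.5675, 0.3007]), array([0.011 , 0.0545]), np.float32(76.22))
(array([-213.5, -349.9, -147.3]), array([-0.09, -0.06,  8.57]))
```

Request:
{"fn": "step_arm", "kwargs": {"slide": [[-0.025, -0.03, -0.04], [-0.06, -0.08, -0.08], [-0.09, -0.13, -0.12], [-0.12, -0.18, -0.148], [-0.15, -0.23, -0.148], [-0.18, -0.28, -0.148], [-0.2, -0.325, -0.148], [-0.213, -0.35, -0.148]], "angular": [[0, 0, 1], [0, 0, 2], [0, 0, 3.5], [0, 0, 5], [0, 0, 6], [0, 0, 7], [0, 0, 8], [0, 0, 8.6]], "grip": [0.3, 0.3, 0.3, 0.3, 0.3, 0.3, 0.3, 0.3]}}

```text
time_s: 5.52
eef_pos: [0.6494, -0.0847, 0.2973]
orientation: [-0.621, -3.073, 0.008]
ft_force: [0.1, 0.4, -3.9]
grip_width: 0.0538
```

Request:
{"fn": "step_arm", "kwargs": {"slide": [[0, 0, 0], [0, 0, 0], [0, 0, 0]], "angular": [[0, 0, 0], [0, 0, 0], [0, 0, 0]], "grip": [0.3, 0.3, 0.3]}}

```text
time_s: 5.9
eef_pos: [0.6507, -0.0758, 0.3005]
orientation: [-0.605, -3.081, -0.002]
ft_force: [-0.3, 0.4, -3.8]
grip_width: 0.0538
```

```bash
python3 -c "
from h import *
s=st()
d=snapshot('wrist');cv2.imwrite('pics/w4.png',d['pixels'][:,:,::-1])
import pickle;pickle.dump((s,d),open('w4.pkl','wb'))"
```

```text
{'time_s': 5.9, 'eef_pos': [0.6507, -0.0758, 0.3005], 'orientation': [-0.6047, -3.0806, -0.002], 'ft_force': [-0.2712, 0.4139, -3.7924], 'ft_torque': [0.06, 0.0548, -0.0136], 'grip_width': 0.0538, 'joint_pos': [0.0542, 0.57, 0.0538, 1.2736, -0.0316, 1.3008, 1.2911]}
```

View pics/w4.png

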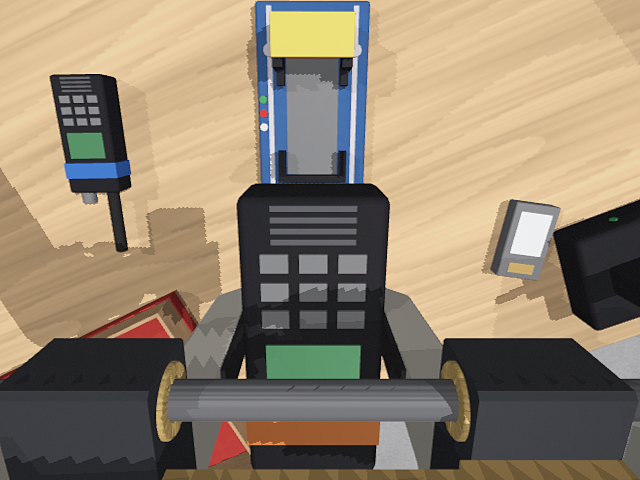

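The wrist view shows the dock clearly. The base spans columns 255–370, the hood rows 10–58, the pocket floor columns 285–340, and the front wall is at about rows 176–184.

```bash
python3 - <<'E'
from h import *
import pickle;s,d=pickle.load(open('w4.pkl','rb'))
m=mask(d,(100,120,50),(125,255,255),(240,0,385,182));v,u=np.nonzero(m)
k=[]
for f,off in((np.min,0),(np.max,1)):
    P=cast(d,[(f(u[v==r])+off,r) for r in range(66,180,3)],.014);q=np.polyfit(P[:,0],P[:,1],1);k.append(q)
    print("side yaw",np.degrees(np.arctan(q[0])).round(2),q.round(4),np.abs(np.polyval(q,P[:,0])-P[:,1]).max().round(4))
y=pts(mask(d,(22,100,100),(35,255,255),(240,0,385,80)));Y=cast(d,y,.059);print("hood",rect(Y))
v2,u2=y[:,1],y[:,0]
E2=np.array([(c,v2[u2==c].max()+1) for c in range(280,348,4)]);P=cast(d,E2,.059);q=np.polyfit(P[:,1],P[:,0],1);print("hood edge yaw",np.degrees(np.arctan(-q[0])).round(2))
yaw=np.radians(-22.3);ex=np.array([np.cos(yaw),np.sin(yaw)]);ey=np.array([-ex[1],ex[0]])
print("hood edge x along",(P[:,:2]@ex).mean().round(4),"hood centre y",(rect(Y)[0]@ey).round(4))
print("hood back/front", np.percentile(Y[:,:2]@ex,[0.5,99.5]).round(4))
for q in k: 
    x0=.57;print("side y", (np.array([x0,np.polyval(q,x0)])@ey).round(4))
g=cv2.cvtColor(d["pixels"],cv2.COLOR_RGB2GRAY);
for c in(300,314,328): print(c,g[150:190,c].tolist())
for r in(174,175,176,177): print(r,(cast(d,[(314,r)],.024)[:,:2]@ex).round(4),(cast(d,[(314,r)],.014)[:,:2]@ex).round(4))
# pocket floor side walls
for r in(100,110,120,168): print(r,g[r,262:362].tolist())
E
```

```text
side yaw -22.43 [-0.4128  0.131 ] 0.0167
side yaw -22.37 [-0.4116  0.2522] 0.0006
hood (array([ 0.5049, -0.0179]), array([0.0381, 0.0773]), np.float32(67.78))
hood edge yaw -23.38
hood edge x along 0.4934 hood centre y 0.175
hood back/front [0.4556 0.4929]
side y 0.1198
side y 0.2326
300 [145, 144, 144, 145, 145, 144, 144, 145, 144, 144, 143, 144, 143, 144, 144, 144, 144, 144, 144, 143, 145, 145, 147, 151, 81, 20, 50, 48, 43, 46, 45, 46, 35, 52, 15, 21, 22, 25, 23, 25]
314 [145, 145, 145, 145, 144, 144, 144, 144, 145, 144, 145, 145, 144, 145, 144, 144, 145, 145, 145, 144, 144, 145, 147, 149, 79, 17, 50, 48, 47, 48, 46, 45, 37, 41, 19, 24, 23, 21, 27, 20]
328 [146, 146, 145, 145, 146, 145, 146, 146, 145, 145, 144, 145, 145, 144, 145, 145, 145, 145, 145, 144, 145, 145, 148, 150, 83, 16, 49, 48, 49, 48, 46, 45, 41, 67, 14, 21, 22, 27, 27, 21]
174 [0.6053] [0.6066]
175 [0.6064] [0.6077]
176 [0.6075] [0.6088]
177 [0.6086] [0.6099]
100 [145, 144, 146, 149, 140, 96, 184, 220, 221, 221, 233, 172, 94, 105, 106, 106, 107, 107, 107, 108, 109, 110, 111, 106, 111, 142, 149, 147, 147, 147, 146, 14
[... 1118 characters left out ...]
146, 146, 146, 147, 147, 147, 146, 147, 146, 146, 148, 148, 147, 147, 147, 147, 147, 147, 147, 148, 152, 130, 108, 108, 109, 109, 107, 107, 105, 105, 105, 106, 103, 96, 130, 218, 228, 223, 234, 188, 111, 101, 107, 106, 105, 105]
168 [100, 106, 106, 106, 103, 104, 102, 90, 195, 230, 193, 168, 159, 103, 64, 72, 55, 36, 33, 33, 32, 30, 38, 30, 47, 97, 133, 134, 134, 133, 134, 133, 133, 132, 133, 132, 130, 140, 144, 144, 144, 144, 143, 144, 144, 144, 144, 144, 143, 144, 144, 143, 145, 144, 144, 143, 145, 145, 144, 144, 144, 145, 143, 145, 145, 144, 145, 146, 152, 115, 94, 96, 100, 102, 89, 56, 41, 40, 26, 24, 21, 34, 40, 46, 93, 98, 85, 177, 211, 213, 216, 206, 140, 87, 94, 96, 96, 95, 103, 107]
```

```bash
cat >> h.py <<'E'
YAW=-22.4;EX=np.array([np.cos(np.radians(YAW)),np.sin(np.radians(YAW))]);EY=np.array([-EX[1],EX[0]]);XM=.547;YD=.1757
def tcp(fx,fz,th):
    "TCP target (world) for the foot-bottom corner at cradle x fx mm, fz mm over the floor, tilt th deg"
    c,s_=np.cos(np.radians(th)),np.sin(np.radians(th));x=XM+(fx+55.6*c-4*s_)/1e3;z=.014+(fz+55.6*s_+4*c)/1e3
    return np.r_[x*EX+YD*EY,z],down(YAW,th)
def foot(s):
    R=Ro.from_rotvec(s["orientation"]);ax=-R.as_matrix()[:,0];zr=-R.as_matrix()[:,2]
    F=s["eef_pos"]-.0556*ax-.004*zr
    print("foot x' %.1f y %.1f z %.1f tilt %.2f yaw %.2f roll %.2f"%((F[:2]@EX-XM)*1e3,(F[:2]@EY-YD)*1e3,(F[2]-.014)*1e3,np.degrees(np.arcsin(ax[2])),np.degrees(np.arctan2(ax[1],ax[0])),np.degrees(R.as_matrix()[2,1])),
     "Fdock",np.round([s["ft_force"][:2]@EX,s["ft_force"][:2]@EY,s["ft_force"][2]],2),"t",s["time_s"])
E
python3 -c "
from h import *
s=st();foot(s);print(goto(s,*tcp(-36,60,10)))"
```

```text
{'time_s': 5.95, 'eef_pos': [0.6508, -0.0762, 0.3009], 'orientation': [-0.6054, -3.0813, -0.0014], 'ft_force': [-0.1891, 0.8439, -4.0293], 'ft_torque': [0.0557, 0.0477, -0.0266], 'grip_width': 0.054, 'joint_pos': [0.0542, 0.5696, 0.0543, 1.2732, -0.0314, 1.3009, 1.2911]}
foot x' 28.1 y 1.7 z 283.0 tilt -0.09 yaw -22.23 roll 0.03 Fdock [-0.5   0.71 -4.03] t 5.95
(array([ 65.3,  -1.8, 213.4]), array([  0.05, -10.09,   0.17]))
```

Request:
{"fn": "step_arm", "kwargs": {"slide": [[0.015, 0, 0.05], [0.03, -0.001, 0.1], [0.05, -0.001, 0.15], [0.06, -0.002, 0.19], [0.065, -0.002, 0.213], [0.065, -0.002, 0.213], [0.065, -0.002, 0.213]], "angular": [[0, -2, 0], [0, -4, 0.1], [0, -6, 0.2], [0, -8, 0.2], [0, -10, 0.2], [0, -10, 0.2], [0, -10, 0.2]], "grip": [0.3, 0.3, 0.3, 0.3, 0.3, 0.3, 0.3]}}

```text
time_s: 6.82
eef_pos: [0.5921, -0.0552, 0.0901]
orientation: [0.581, 2.909, -0.049]
ft_force: [0.5, 0.2, -3.1]
grip_width: 0.0539
```

```bash
python3 -c "
from h import *
s=st();foot(s);print(goto(s,*tcp(-36,2.5,10)))
d=snapshot('scene');cv2.imwrite('pics/s2.png',cv2.resize(d['pixels'][190:330,240:400,::-1],None,fx=4,fy=4))
"
```

```text
{'time_s': 6.825, 'eef_pos': [0.5921, -0.0552, 0.0901], 'orientation': [0.5807, 2.9091, -0.0494], 'ft_force': [0.4968, 0.1834, -3.1269], 'ft_torque': [0.1756, 0.2706, -0.0158], 'grip_width': 0.0539, 'joint_pos': [-0.0345, 0.6218, 0.0873, 1.8884, 0.0229, 0.4663, 1.1895]}
foot x' -32.5 y -0.9 z 62.3 tilt 10.19 yaw -22.59 roll 0.09 Fdock [ 0.39  0.36 -3.13] t 6.825
(array([14. ,  1. , 58.4]), array([ 0.06,  0.19, -0.18]))
```

View pics/s2.png

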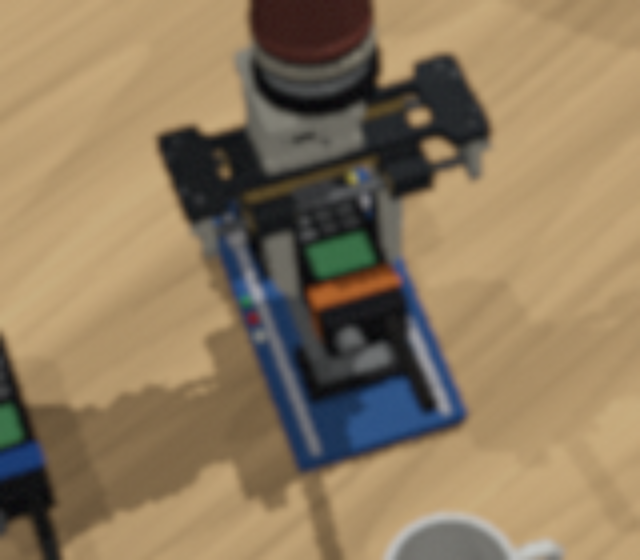

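The crop shows the radio, foot down, over the pocket between hood and front wall, with the band at (352,290) and the antenna reaching past the wall. Now lower it to just above the floor.

Request:
{"fn": "step_arm", "kwargs": {"slide": [[0.006, 0.001, 0.025], [0.01, 0.001, 0.042], [0.013, 0.001, 0.053], [0.014, 0.001, 0.058], [0.014, 0.001, 0.058], [0.014, 0.001, 0.058]], "angular": [[0, 0.2, 0], [0, 0.2, -0.1], [0, 0.2, -0.2], [0, 0.2, -0.2], [0, 0.2, -0.2], [0, 0.2, -0.2]], "grip": [0.3, 0.3, 0.3, 0.3, 0.3, 0.3]}}

```text
time_s: 7.62
eef_pos: [0.5879, -0.0528, 0.0296]
orientation: [0.577, 2.915, -0.049]
ft_force: [1.4, 1.8, -4.2]
grip_width: 0.0539
```

```bash
python3 -c "
from h import *
s=st();foot(s);print(goto(s,*tcp(-50,2.5,10)))
"
```

```text
{'time_s': 7.625, 'eef_pos': [0.5879, -0.0528, 0.0296], 'orientation': [0.5775, 2.9151, -0.0487], 'ft_force': [1.3645, 1.7612, -4.2339], 'ft_torque': [0.545, 0.0836, -0.0245], 'grip_width': 0.0539, 'joint_pos': [-0.0342, 0.7171, 0.0825, 1.9327, 0.0209, 0.3319, 1.1841]}
foot x' -37.4 y -0.4 z 2.1 tilt 9.89 yaw -22.42 roll 0.05 Fdock [ 0.59  2.15 -4.23] t 7.625
(array([12.4,  0.4, -2.7]), array([ 0.05, -0.11, -0.02]))
```

Request:
{"fn": "step_arm", "kwargs": {"slide": [[0.003, 0.001, -0.0005], [0.006, 0.001, -0.001], [0.009, 0.001, -0.002], [0.009, 0.001, -0.002]], "angular": [[0, 0, 0], [0, 0, 0], [0, 0, 0], [0, 0, 0]], "grip": [0.3, 0.3, 0.3, 0.3]}}

```text
time_s: 8.12
eef_pos: [0.5783, -0.0487, 0.0294]
orientation: [0.578, 2.918, -0.05]
ft_force: [-0.0, -0.3, -4.3]
grip_width: 0.0535
```

```bash
python3 -c "
from h import *
for i in range(3):
  s=robot.state();foot(s);snapshot('top')
print(s['ft_torque'],goto(s,*tcp(-50,2.5,10)))
"
```

```text
foot x' -47.9 y -0.3 z 2.0 tilt 9.75 yaw -22.41 roll -0.05 Fdock [ 0.1  -0.3  -4.28] t 8.125
foot x' -47.7 y -0.3 z 2.0 tilt 9.76 yaw -22.41 roll -0.04 Fdock [-0.19 -0.18 -3.4 ] t 8.175
foot x' -47.5 y -0.3 z 2.0 tilt 9.78 yaw -22.42 roll -0.04 Fdock [-0.31  0.21 -4.75] t 8.225
[ 0.14265447  0.38136962 -0.0269726 ] (array([ 2.4,  0.4, -1.2]), array([-0.04, -0.22, -0.02]))
```

Request:
{"fn": "step_arm", "kwargs": {"slide": [[0.0015, 0, -0.0003], [0.003, 0, -0.0006], [0.003, 0, -0.0006]], "angular": [[0, 0, 0], [0, 0, 0], [0, 0, 0]], "grip": [0.3, 0.3, 0.3]}}

```text
time_s: 8.65
eef_pos: [0.5758, -0.0476, 0.0294]
orientation: [0.578, 2.917, -0.05]
ft_force: [0.2, 0.2, -4.0]
grip_width: 0.0538
```

```bash
python3 -c "
from h import *
for i in range(2):
  s=robot.state();foot(s);snapshot('top')
"
```

```text
foot x' -50.6 y -0.3 z 2.0 tilt 9.77 yaw -22.42 roll -0.04 Fdock [ 0.11  0.24 -4.03] t 8.65
foot x' -50.4 y -0.2 z 2.0 tilt 9.79 yaw -22.41 roll -0.03 Fdock [ 0.53  0.18 -4.49] t 8.7
```

Request:
{"fn": "step_arm", "kwargs": {"slide": [[0.001, 0, -0.0002], [0.002, 0, -0.0004], [0.002, 0, -0.0004]], "angular": [[0, 0, 0], [0, 0, 0], [0, 0, 0]], "grip": [0.3, 0.3, 0.3]}}

```text
time_s: 9.12
eef_pos: [0.5741, -0.0467, 0.0295]
orientation: [0.578, 2.917, -0.05]
ft_force: [0.6, -1.2, -3.9]
grip_width: 0.0539
```

```bash
python3 -c "
from h import *
for i in range(2):
  s=robot.state();foot(s);snapshot('top')
"
```

```text
foot x' -52.6 y -0.1 z 2.1 tilt 9.79 yaw -22.41 roll -0.02 Fdock [ 0.96 -0.85 -3.89] t 9.125
foot x' -52.4 y -0.1 z 2.1 tilt 9.80 yaw -22.41 roll -0.02 Fdock [-0.08 -0.68 -3.43] t 9.175
```

Request:
{"fn": "step_arm", "kwargs": {"slide": [[0.0007, 0, -0.0001], [0.0015, 0, -0.0003], [0.0015, 0, -0.0003]], "angular": [[0, 0, 0], [0, 0, 0], [0, 0, 0]], "grip": [0.3, 0.3, 0.3]}}

```text
time_s: 9.6
eef_pos: [0.5736, -0.0465, 0.0298]
orientation: [0.578, 2.915, -0.05]
ft_force: [2.0, 0.0, -4.2]
grip_width: 0.054
```

```bash
python3 -c "
from h import *
for i in range(2):
  s=robot.state();foot(s);snapshot('top')
"
```

```text
foot x' -53.1 y -0.1 z 2.3 tilt 9.89 yaw -22.42 roll 0.00 Fdock [ 1.81  0.75 -4.16] t 9.6
foot x' -53.1 y -0.1 z 2.3 tilt 9.89 yaw -22.43 roll -0.00 Fdock [ 2.01  0.64 -4.72] t 9.65
```

Request:
{"fn": "step_arm", "kwargs": {"slide": [[0.0007, 0, -0.0001], [0.0015, 0, -0.0003], [0.0015, 0, -0.0003]], "angular": [[0, 0, 0], [0, 0, 0], [0, 0, 0]], "grip": [0.3, 0.3, 0.3]}}

```text
time_s: 10.07
eef_pos: [0.5723, -0.0459, 0.0299]
orientation: [0.578, 2.915, -0.05]
ft_force: [3.6, -1.6, -4.5]
grip_width: 0.054
```

```bash
python3 -c "
from h import *
for i in range(2):
  s=robot.state();foot(s);snapshot('top')
"
```

```text
foot x' -54.4 y -0.0 z 2.4 tilt 9.91 yaw -22.43 roll 0.01 Fdock [ 3.95 -0.1  -4.52] t 10.075
foot x' -54.5 y -0.1 z 2.4 tilt 9.90 yaw -22.43 roll 0.00 Fdock [ 3.89 -0.47 -3.52] t 10.125
```

Contact came at foot x' of about −53.1: 2.0 N there, 3.9 N at −54.5. That puts the free plate face 0.5 mm behind the position seen by camera. Next I push back gently while reducing the tilt.

```bash
cat >> h.py <<'E'
def travel(s):
    R=Ro.from_rotvec(s["orientation"]).as_matrix();F=s["eef_pos"]+.0556*R[:,0]+.004*R[:,2];a=np.arcsin(-R[2,0]);fx=(F[:2]@EX-XM)*1e3;fz=(F[2]-.014)*1e3
    print("travel %.1f  wall clearance %.1f at corner height %.1f"%(-(fx-(33-fz)*np.tan(a))-58.5,60-(fx+.5+120*np.cos(a)),fz+120*np.sin(a)))
E
python3 -c "
from h import *
s=robot.state();foot(s);travel(s);print(goto(s,*tcp(-60,1.5,7)))"
```

```text
foot x' -54.6 y -0.0 z 2.4 tilt 9.89 yaw -22.43 roll 0.00 Fdock [ 4.52 -0.26 -3.55] t 10.175
travel 1.5  wall clearance -4.1 at corner height 23.0
(array([5.3, 0.1, 2.7]), array([-0.  ,  2.89, -0.03]))
```

Request:
{"fn": "step_arm", "kwargs": {"slide": [[0.0013, 0, 0.0007], [0.0026, 0, 0.0013], [0.004, 0, 0.002], [0.0053, 0, 0.0027], [0.0053, 0, 0.0027]], "angular": [[0, 0.8, 0], [0, 1.5, 0], [0, 2.2, 0], [0, 2.9, 0], [0, 2.9, 0]], "grip": [0.3, 0.3, 0.3, 0.3, 0.3]}}

```text
time_s: 10.8
eef_pos: [0.5693, -0.0447, 0.0269]
orientation: [0.588, 2.961, -0.035]
ft_force: [5.5, -3.3, -2.8]
grip_width: 0.0538
```

```bash
python3 -c "
from h import *
s=robot.state();foot(s);snapshot('top');s=robot.state();foot(s);travel(s);print(goto(s,*tcp(-61.5,1,5.5)))"
```

```text
foot x' -58.3 y 0.0 z 2.0 tilt 7.14 yaw -22.46 roll 0.05 Fdock [ 6.34 -0.92 -2.82] t 10.8
foot x' -58.4 y -0.0 z 2.0 tilt 7.14 yaw -22.46 roll 0.04 Fdock [ 6.35  0.16 -2.46] t 10.85
travel 3.7  wall clearance -1.2 at corner height 16.9
(array([3.1, 0.1, 2.2]), array([ 0.04,  1.64, -0.06]))
```

Request:
{"fn": "step_arm", "kwargs": {"slide": [[0.001, 0, 0.0006], [0.002, 0, 0.0012], [0.003, 0, 0.002], [0.0035, 0, 0.0022], [0.0035, 0, 0.0022]], "angular": [[0, 0.4, 0], [0, 0.8, 0], [0, 1.3, 0], [0, 1.6, 0], [0, 1.6, 0]], "grip": [0.3, 0.3, 0.3, 0.3, 0.3]}}

```text
time_s: 11.48
eef_pos: [0.5677, -0.0439, 0.025]
orientation: [0.593, 2.985, -0.028]
ft_force: [6.4, -3.8, -0.5]
grip_width: 0.0539
```

```bash
python3 -c "
from h import *
s=robot.state();foot(s);snapshot('top');s=robot.state();foot(s);travel(s);print(goto(s,*tcp(-61.8,.7,4.5)))"
```

```text
foot x' -60.3 y 0.1 z 1.5 tilt 5.72 yaw -22.47 roll 0.08 Fdock [ 7.36 -1.09 -0.47] t 11.475
foot x' -60.4 y 0.1 z 1.5 tilt 5.72 yaw -22.47 roll 0.07 Fdock [ 7.19  0.23 -0.8 ] t 11.525
travel 5.0  wall clearance 0.5 at corner height 13.5
(array([ 1.4, -0. ,  1.9]), array([ 0.07,  1.22, -0.07]))
```

Request:
{"fn": "step_arm", "kwargs": {"slide": [[0.001, 0, 0.0003], [0.0018, 0, 0.0008], [0.0018, 0, 0.0013], [0.0018, 0, 0.0018], [0.0018, 0, 0.0018]], "angular": [[0, 0.1, 0], [0, 0.4, 0], [0, 0.8, 0], [0, 1.2, 0], [0, 1.2, 0]], "grip": [0.3, 0.3, 0.3, 0.3, 0.3]}}

```text
time_s: 12.15
eef_pos: [0.5669, -0.0435, 0.0233]
orientation: [0.597, 3.004, -0.021]
ft_force: [6.5, -2.2, 1.2]
grip_width: 0.0536
```

```bash
python3 -c "
from h import *
s=robot.state();foot(s);snapshot('top');s=robot.state();foot(s);travel(s);print(goto(s,*tcp(-61.8,.3,2.5)));d=snapshot('scene');cv2.imwrite('pics/s3.png',cv2.resize(d['pixels'][220:310,270:370,::-1],None,fx=6,fy=6,interpolation=2))"
```

```text
foot x' -61.4 y 0.2 z 0.9 tilt 4.60 yaw -22.47 roll 0.10 Fdock [6.79 0.47 1.24] t 12.15
foot x' -61.5 y 0.2 z 0.9 tilt 4.60 yaw -22.47 roll 0.09 Fdock [ 7.67 -1.    0.68] t 12.2
travel 5.6  wall clearance 1.4 at corner height 10.5
(array([ 0.2, -0.1,  2.6]), array([ 0.09,  2.1 , -0.06]))
```

View pics/s3.png

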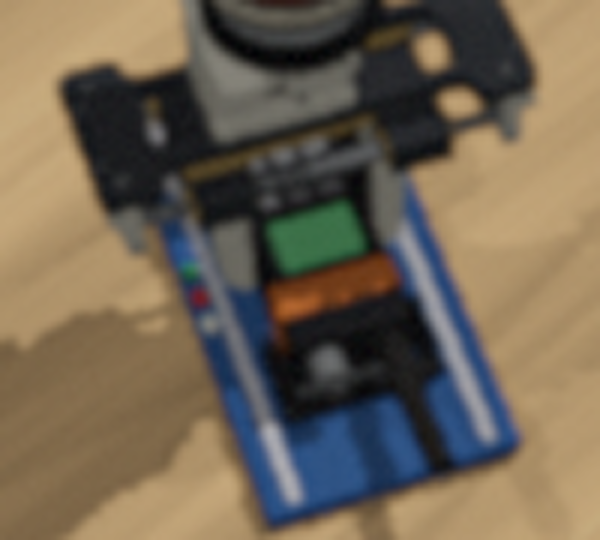

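The crop shows the radio deep in the pocket, with its front end just behind the front wall (around row 380). Felt travel is 5.6 mm and the computed wall clearance 1.4 mm, so I'll lower the antenna end.

Request:
{"fn": "step_arm", "kwargs": {"slide": [[0.0005, 0, 0.0006], [0.0006, 0, 0.0012], [0.0006, 0, 0.0019], [0.0006, 0, 0.0026], [0.0006, 0, 0.0026]], "angular": [[0, 0.4, 0], [0, 0.9, 0], [0, 1.5, 0], [0, 2.1, 0], [0, 2.1, 0]], "grip": [0.3, 0.3, 0.3, 0.3, 0.3]}}

```text
time_s: 12.88
eef_pos: [0.5663, -0.0431, 0.0205]
orientation: [0.604, 3.04, -0.01]
ft_force: [7.6, -3.4, 0.3]
grip_width: 0.054
```

```bash
python3 -c "
from h import *
s=robot.state();foot(s);snapshot('top');s=robot.state();foot(s);travel(s);print(s['ft_torque'],goto(s,*tcp(-61.5,0,0)))"
```

```text
foot x' -62.3 y 0.3 z 0.1 tilt 2.47 yaw -22.46 roll 0.10 Fdock [ 8.27 -0.23  0.3 ] t 12.875
foot x' -62.5 y 0.3 z 0.1 tilt 2.46 yaw -22.46 roll 0.09 Fdock [ 8.03 -0.25  0.6 ] t 12.925
travel 5.4  wall clearance 2.1 at corner height 5.2
[-0.56289178 -1.13306362  0.01711525] (array([-1.1, -0.2,  2.5]), array([ 0.09,  2.46, -0.06]))
```

The corner is now at 5 mm, below the wall top, with no vertical resistance. Finish the lowering.

Request:
{"fn": "step_arm", "kwargs": {"slide": [[0, 0, 0.0008], [-0.0003, 0, 0.0016], [-0.0008, 0, 0.0023], [-0.0012, 0, 0.0025], [-0.0012, 0, 0.0025]], "angular": [[0, 0.8, 0], [0, 1.6, 0], [0, 2.2, 0], [0, 2.5, 0], [0, 2.5, 0]], "grip": [0.3, 0.3, 0.3, 0.3, 0.3]}}

```text
time_s: 13.55
eef_pos: [0.5663, -0.0431, 0.0179]
orientation: [-0.611, -3.079, -0.003]
ft_force: [5.2, -2.3, 3.9]
grip_width: 0.0536
```

```bash
python3 -c "
from h import *
s=robot.state();foot(s);snapshot('top');s=robot.state();foot(s);travel(s);print(s['ft_torque'],goto(s,*tcp(-60.5,0,0)))"
```

```text
foot x' -62.7 y 0.3 z 0.0 tilt -0.14 yaw -22.43 roll 0.07 Fdock [ 5.72 -0.11  3.88] t 13.55
foot x' -62.7 y 0.3 z -0.0 tilt -0.13 yaw -22.43 roll 0.07 Fdock [ 5.92 -1.25  3.67] t 13.6
travel 4.1  wall clearance 2.2 at corner height -0.3
[-0.79981311 -1.32670058  0.06183593] (array([-2.2, -0.2, -0.2]), array([ 0.07, -0.13, -0.03]))
```

Request:
{"fn": "step_arm", "kwargs": {"slide": [[-0.0008, 0, 0], [-0.0016, 0, 0], [-0.0022, 0, 0], [-0.0022, 0, 0]], "angular": [[0, 0, 0], [0, 0, 0], [0, 0, 0], [0, 0, 0]], "grip": [0.3, 0.3, 0.3, 0.3]}}

```text
time_s: 14.1
eef_pos: [0.5662, -0.0431, 0.0178]
orientation: [-0.609, -3.075, -0.003]
ft_force: [2.3, -2.3, 7.6]
grip_width: 0.0539
```

```bash
python3 -c "
from h import *
s=robot.state();foot(s);snapshot('top');s=robot.state();foot(s);travel(s);print(s['ft_torque'],goto(s,*tcp(-60.5,0,0)))"
```

```text
foot x' -62.8 y 0.2 z 0.2 tilt -0.39 yaw -22.42 roll 0.03 Fdock [ 3.03 -1.28  7.64] t 14.1
foot x' -62.7 y 0.3 z 0.2 tilt -0.38 yaw -22.42 roll 0.03 Fdock [ 2.16 -0.58  7.17] t 14.15
travel 4.0  wall clearance 2.2 at corner height -0.6
[-0.49254496 -0.78983802  0.00857331] (array([-2.2, -0.2, -0.2]), array([ 0.03, -0.38, -0.02]))
```

Request:
{"fn": "step_arm", "kwargs": {"slide": [[0, 0, -0.0005], [0, 0, -0.0008], [0, 0, -0.0008]], "angular": [[0, -0.2, 0], [0, -0.4, 0], [0, -0.4, 0]], "grip": [0.3, 0.3, 0.3]}}

```text
time_s: 14.52
eef_pos: [0.5663, -0.0431, 0.0178]
orientation: [0.611, 3.082, 0.001]
ft_force: [4.2, -2.7, 4.4]
grip_width: 0.0538
```

```bash
python3 -c "
from h import *
s=robot.state();foot(s);snapshot('top');s=robot.state();foot(s);travel(s);print(s['ft_torque'],goto(s,*tcp(-60.5,0,0)))
d=snapshot('wrist');cv2.imwrite('pics/w5.png',d['pixels'][:,:,::-1])"
```

```text
foot x' -62.6 y 0.3 z -0.2 tilt 0.00 yaw -22.42 roll 0.02 Fdock [ 4.96 -0.93  4.39] t 14.525
foot x' -62.6 y 0.2 z -0.2 tilt -0.00 yaw -22.42 roll 0.02 Fdock [ 5.3 -0.2  4.7] t 14.575
travel 4.1  wall clearance 2.1 at corner height -0.2
[-0.27540441 -0.76885537  0.03957219] (array([-2.1, -0.2, -0.2]), array([ 0.02, -0.  , -0.02]))
```

View pics/w5.png

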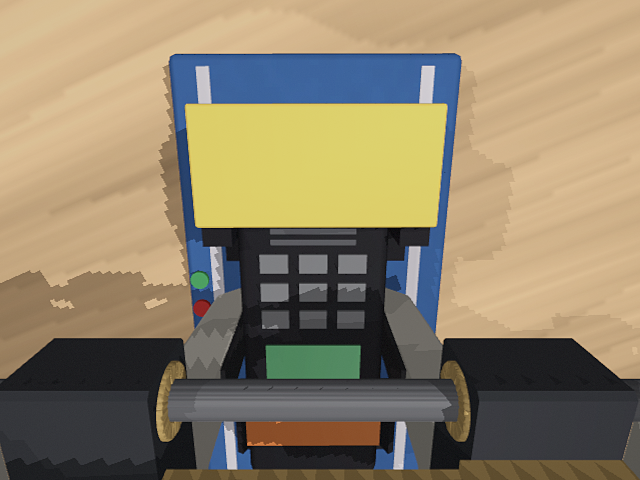

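The key rows (263/292/319) match the in-hand picture, so the radio has not slipped: it lies flat about 2 mm behind the wall, held back by floor friction. I'll ease the downward press and let it forward.

Request:
{"fn": "step_arm", "kwargs": {"slide": [[0, 0, -0.0008], [-0.001, 0, -0.0012], [-0.002, 0, -0.0012], [-0.003, 0, -0.0012], [-0.003, 0, -0.0012]], "angular": [[0, 0, 0], [0, 0, 0], [0, 0, 0], [0, 0, 0], [0, 0, 0]], "grip": [0.3, 0.3, 0.3, 0.3, 0.3]}}

```text
time_s: 15.25
eef_pos: [0.5677, -0.0437, 0.0179]
orientation: [-0.61, -3.079, -0.001]
ft_force: [4.4, -0.1, -1.6]
grip_width: 0.0534
```

```bash
python3 -c "
from h import *
s=robot.state();foot(s);snapshot('top');s=robot.state();foot(s);travel(s);print(s['ft_torque'],goto(s,*tcp(-60.5,0,0)))"
```

```text
foot x' -61.1 y 0.2 z 0.0 tilt -0.17 yaw -22.40 roll -0.00 Fdock [ 4.1   1.61 -1.59] t 15.25
foot x' -60.9 y 0.2 z 0.0 tilt -0.15 yaw -22.41 roll -0.00 Fdock [ 4.88  1.26 -2.11] t 15.3
travel 2.3  wall clearance 0.4 at corner height -0.3
[-0.05559414 -1.02364874 -0.01135227] (array([-0.4, -0.2, -0.1]), array([-0.  , -0.15, -0.01]))
```

Request:
{"fn": "step_arm", "kwargs": {"slide": [[-0.0007, 0, 0], [-0.0012, 0, 0], [-0.0012, 0, 0.0005], [-0.0012, 0, 0.001], [-0.0012, 0, 0.001]], "angular": [[0, 0, 0], [0, 0, 0], [0, 0, 0], [0, 0, 0], [0, 0, 0]], "grip": [0.3, 0.3, 0.3, 0.3, 0.3]}}

```text
time_s: 15.92
eef_pos: [0.5682, -0.044, 0.0178]
orientation: [-0.609, -3.078, -0.001]
ft_force: [-0.9, 1.5, 5.6]
grip_width: 0.0543
```

```bash
python3 -c "
from h import *
s=robot.state();foot(s);travel(s);print(s['ft_torque'])"
```

```text
foot x' -60.5 y 0.2 z 0.1 tilt -0.23 yaw -22.39 roll -0.01 Fdock [-1.41  1.01  5.58] t 15.925
travel 1.9  wall clearance 0.0 at corner height -0.4
[ 0.51025749 -0.04178688  0.03976302]
```

It is home: travel 1.9 mm and the push force has gone to the wall. Release and retreat.

Request:
{"fn": "step_arm", "kwargs": {"slide": [[0, 0, 0], [0, 0, 0], [0, 0, 0], [0, 0, 0], [0, 0, 0]], "angular": [[0, 0, 0], [0, 0, 0], [0, 0, 0], [0, 0, 0], [0, 0, 0]], "grip": [0.85, 0.85, 0.85, 0.85, 0.85]}}

```text
time_s: 16.55
eef_pos: [0.5691, -0.0448, 0.0172]
orientation: [-0.61, -3.08, 0.0]
ft_force: [0.1, 0.0, 0.2]
grip_width: 0.0791
```

Request:
{"fn": "step_arm", "kwargs": {"slide": [[0, 0, -0.01], [0, 0, -0.03], [0, 0, -0.07], [0, 0, -0.12], [0, 0, -0.17], [0, 0, -0.22], [0, 0, -0.22], [0, 0, -0.22]], "angular": [[0, 0, 0], [0, 0, 0], [0, 0, 0], [0, 0, 0], [0, 0, 0], [0, 0, 0], [0, 0, 0], [0, 0, 0]], "grip": [0.85, 0.85, 0.85, 0.85, 0.85, 0.85, 0.85, 0.85]}}

```text
time_s: 17.55
eef_pos: [0.5689, -0.0448, 0.2372]
orientation: [-0.61, -3.079, 0.0]
ft_force: [-0.7, 0.5, -0.8]
grip_width: 0.0792
```

```bash
python3 - <<'E'
from h import *
s=st();d=snapshot('wrist');cv2.imwrite('pics/w6.png',d['pixels'][:,:,::-1])
import pickle;pickle.dump((s,d),open('w6.pkl','wb'))
o=pts(mask(d,(5,120,120),(16,255,255)));B=cast(d,o,.048);c,w,a=rect(B);print("band",c,w,a,"cradle x",((c@EX-XM)*1e3).round(1),"y",((c@EY-YD)*1e3).round(1))
g=pts(mask(d,(50,60,40),(85,255,255)));c,w,a=rect(cast(d,g,.048));print("screen",c,w,a,"cradle x",((c@EX-XM)*1e3).round(1),"y",((c@EY-YD)*1e3).round(1))
E
```

```text
{'time_s': 17.55, 'eef_pos': [0.5689, -0.0448, 0.2372], 'orientation': [-0.6101, -3.0791, 0.0002], 'ft_force': [-0.6598, 0.5149, -0.7837], 'ft_torque': [0.0297, -0.0178, -0.009], 'grip_width': 0.0792, 'joint_pos': [0.0282, 0.4731, 0.0187, 1.6323, -0.0102, 1.0388, 1.2296]}
band [ 0.6044 -0.0598] [0.0157 0.055 ] 67.57 cradle x 34.6 y -0.7
screen [ 0.5807 -0.0496] [0.0264 0.0366] 67.56 cradle x 8.8 y -0.3
```

View pics/w6.png

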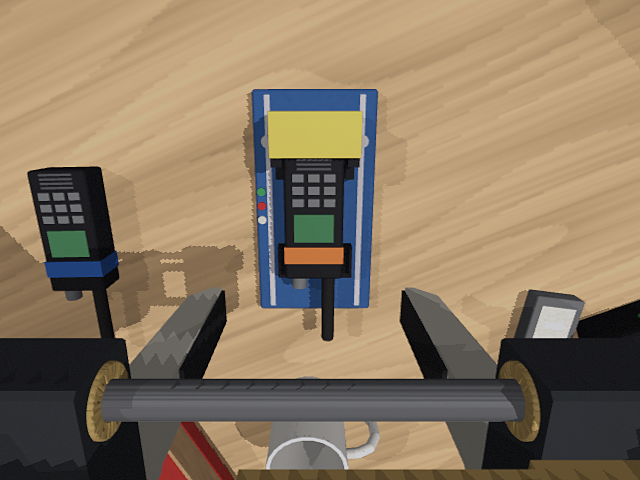

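Wrist view: the radio lies square in the pocket, its foot under the hood edge (row 158). The band is at (314,256) between the flared rails and the antenna is over the front wall to (328,340). The fit checks out, so I'm handing in.

```bash
python3 -c "
from workcell import robot
print(robot.hand_in())"
```

```text
the job is handed in; nothing more can be done
None
```

The orange-banded radio is loaded face up in the blue dock and released, and the job is handed in at about 17.6 s of the 46 s allowed. I tipped the foot in under the hood and felt the spring plate about 0.5 mm from where the camera put it. I pushed it back to at most about 5.6 mm (estimated from arm pose, about 8 N) and lowered the antenna end behind the wall. I then eased the radio about 2 mm forward against the wall, opened the gripper and backed straight off.

**Last checks:**
- **Position:** before release the estimated plate travel was 1.9 mm (home is 2.0), with the radio resting on the floor and against the wall.
- **Final picture:** the band is within about 1 mm of where it should be, and the radio is square to the dock at −22.4°.
- **Clearance:** the arm was about 0.2 m above the dock, touching nothing. No other object was touched as far as I could tell, but I took no before-and-after measurement of them.

**What disagreed or went wrong:**
- **Units mistake:** my first move was in millimetres instead of metres. The speed limit capped it and it touched nothing.
- **Flatness:** I inferred it from arm height (within 0.2 mm), a tool tilt of −0.23° while pressing down, and the apparent band size, not from a side view.
- **Lateral reading:** the camera puts the radio 0.3–0.7 mm off the centre line, inside the pocket's 1.5 mm play.

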